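# Load the condiment caddy and hold it up level

## Robot

A 6-joint arm with a two-finger parallel gripper is mounted at the origin on the work surface. World frame = base frame: x ahead of the robot, y to its left, z up, the work surface at z = 0. Lengths are in mm, angles in degrees, forces in N, time in s.
With the tool pointing down it reaches from about 300 to 850 mm from the base axis. Payload 4.2 kg.
Tool frame: the origin (TCP) lies on the centre line of the jaws, within the pads' length; the fingertips stand 14 mm ahead of it and the grasp point (between the pads) lies 5 mm behind it (env.finger_overhang is the z of the fingertips in the tool frame, in mm); z points along the fingers, y is the line along which they close (so a half turn about z gives the same grasp; the last joint's range is limited). The gripper opens to 91 mm and grips with 3 to 60 N. Pads are 32 mm wide; open, the fingers measure 118 mm over their backs; the gripper's body (76 mm by 178 mm) begins 60 mm behind the grasp point.
Start: joints at [-78.323, 18.312, 89.639, -0, 72.044, -1.146], TCP at [127.615, -560.675, 227.976] pointing down, gripper open.
Joint ranges: [-177.97, 177.97], [-48.28, 115.42], [12.27, 149.76], [-77.06, 257.06], [2.81, 150.46], [-146.56, 146.56]. Speed limits (degrees/s): [147.25, 147.25, 180, 180, 180, 180].

## Interface

Orientations are given as [roll, pitch, yaw] about the fixed x, y, z axes, in that order (R = Rz(yaw) Ry(pitch) Rx(roll)).
In Python, from workcell import sensors, viewer, env gives the robot as it stands. The module is installed in compiled form; this text tells all that it offers.
- The arm moves only by the tool step_arm, never from a script. Its argument "plan" is one flat list of numbers, 6 for each row, row after row: the shift along the tool's x, y, z in cm, then the turn, a rotation vector about the tool's x, y, z in rad. In form: [x, y, z, wx, wy, wz, x, y, z, wx, wy, wz, ...]. A call has 1 to 5 rows; each row shifts and turns the commanded pose from where the row before left it, along the tool's axes as they then stand; what a row does not reach is not made up. A row lasts 1/12 s, in which the tool goes at most 41.7 mm and 7.16 degrees, less where a joint would pass 70% of its speed; a pose out of reach is approached as far as the arm can. A call is refused whole if a number of a shift passes 4.17 or a number of a turn 0.125, either way. A call with a gripper value outside its range is refused whole. "hand" is the finger opening in cm, from 0 to 9.12, set as the call begins (left out, the last holds). The fingers move at their own pace and stop on an object; "newtons" is the grip in N (left out, the last holds). Time passes only in rows, so rows that do not move let the fingers close. It gives the time, the measured TCP pose, the force, the opening and the grip force at its end, in the units of the state.
- sensors.state(): the state, without advancing time (a new reading comes with each control period).
- viewer.grab_frame(name): name is "side" or "top" or "wrist"; returns a dict with "img" (420x560x3 uint8, red, green, blue), "fx", "fy", "cx", "cy" (pixels), "position" and "attitude" of the camera in the world. Camera axes: x right, y down, z forward; pixel columns grow to the right and rows downward; lengths in mm; the calibration is good to about 2 mm. A picture is of the moment at which its call begins. There is no depth.
- env.job_done(): hands the job in; it is judged then, once.
Trained networks look in a picture, given as the dict that the camera call returned (one of the last four; its "shot" number tells which), for a name from the list of things; names that differ only in an ending like _2 or _b are one class to them, and where a whole thing is asked for, a point or a joint stands for the part that bears it (a point fixed in the world has none). Each returns a list of dicts, best first, with "score" (0 to 1); they miss things now and then, are a little off and sometimes report something else, mostly with a low value. They report only what shows in the picture. A call takes as long as a camera call. They do not tell look-alikes from the thing itself.
- viewer.boxes_of(name, picture): "location" ([column, row] in pixels, amid what is visible of it).
- viewer.pinpoint(name, picture): "location" ([column, row] in pixels: a listed point, or the origin of a listed thing).
The state is a dict: "time_s": time; "qpos": joint angles; "qvel": joint speeds; "effort": joint torques, N m; "ee_pos": TCP position; "ee_rot": TCP orientation; "force": force on the tool from outside, world axes, zero at the start; "torque": the same for the moment, N m; "gripper_width": finger opening in mm; "gripper_force": force on a finger pad.
Only numpy, scipy, OpenCV 4.12 (cv2) and the standard library are available. Lean on these libraries where they do the work, as an engineer would, in place of code of your own. Each camera call takes 0.05 s, during which the arm holds its last target. There are 200 camera calls.

## Task

Stand the two tall slim spice tins upright in the two empty corner cells of the wooden caddy, one in each, setting them down gently without dropping them while the caddy stands on the counter. Then lift the loaded caddy by its handle until its underside is about ten centimetres above the counter, and finish while holding it there, steady and level, with the tins and shakers still standing in their cells. Tip none of them over, and leave everything else on the counter where it is.

Things in the scene. Friction and masses are not known exactly. Their poses are not given: they have to be found in the camera images.
- caddy: Light wooden caddy, 138 mm (its x) by 214 mm (its y, the long way), loose, about 0.42 kg with its handle; walls 45 mm high and 6 mm thick, floor 6 mm thick. Origin: centre of its underside; z up. Each end (+y and -y) is divided into two cells side by side in x, each 60 by 60 mm inside, centred at x = +-33, y = +-71 mm; the bay in the middle (70 mm of y) stays empty under the handle. The two cells at (+33,+71) and (-33,-71) hold the shakers, the other two are empty.
- caddy_handle: Fixed steel stirrup handle of the caddy, in the caddy's frame (same origin, at the centre of the caddy's underside, same axes). Two posts at y = +-38 mm carry a straight square bar along the caddy's y, 14 mm wide in x, 14 mm high and 88 mm long, its top 126 mm above the caddy's underside. Rigid; clear beside the bar on both sides in x.
- handle_bar (a point): Centre of the handle bar, 119 mm above the caddy's underside, over the caddy's centre.
- cell_a (a point): Empty cell: centre of its inner floor, at x = -33, y = +71 mm of the caddy, 6 mm above the caddy's underside; axes as the caddy's.
- cell_b (a point): The other empty cell: centre of its inner floor, at x = +33, y = -71 mm of the caddy, 6 mm above the caddy's underside; axes as the caddy's.
- tin_1: Tall slim round spice tin with bare metal side and black lid, 44 mm diameter, 110 mm high (lid: the top 22 mm), 0.09 to 0.17 kg, rigid. Origin: centre of its underside; z up. Stands on the counter.
- tin_2: The second tall slim spice tin, the same as tin_1.
- shaker_1: White ceramic shaker with metal top, 40 mm diameter, 62 mm high, 0.08 kg, standing in one of the caddy's cells from the start; stays there. Origin: centre of its underside; z up.
- shaker_2: Second shaker, the same, in the diagonally opposite cell.
- squat_tin: Bystander: wide low tin with the same metal side and black lid, 68 mm diameter, 60 mm high, among the spice tins. Origin: centre of its underside.
- tumbler: Bystander: blue ceramic tumbler, 68 mm across the rim, 75 mm high, among the spice tins. Origin: centre of its underside.
- plate: Bystander: white side plate, 150 mm across, 20 mm high. Origin: centre of its underside.
- bowl: Bystander: white bowl, 140 mm across, 55 mm high. Origin: centre of its underside.
- cutter: Bystander: round steel cookie cutter, 60 mm across, 25 mm high. Origin: centre of its underside.
- ramekin: Bystander: terracotta ramekin, 64 mm across, 40 mm high. Origin: centre of its underside.
- spatula: Bystander: spatula lying flat near the counter's left side. Its x runs from handle to blade.
Mind the look-alikes: they are no part of the job. Leave any blue look-alike of the shaker_2 alone.

How it is judged (in metres and radians):
On the way, in this order (a step that is already met when the one before it is completed fails the run):
1. both tall tins stand in the two empty cells, one in each, let go, while the caddy stands on the counter ((((horizontal distance between tin_1 and cell_a below 0.018 m and z of tin_1 in the frame of cell_a between -0.006 and 0.012 m and angle between the z axis of tin_1 and the z axis of caddy, either way round below 0.2 rad) and (horizontal distance between tin_2 and cell_b below 0.018 m and z of tin_2 in the frame of cell_b between -0.006 and 0.012 m and angle between the z axis of tin_2 and the z axis of caddy, either way round below 0.2 rad)) or ((horizontal distance between tin_1 and cell_b below 0.018 m and z of tin_1 in the frame of cell_b between -0.006 and 0.012 m and angle between the z axis of tin_1 and the z axis of caddy, either way round below 0.2 rad) and (horizontal distance between tin_2 and cell_a below 0.018 m and z of tin_2 in the frame of cell_a between -0.006 and 0.012 m and angle between the z axis of tin_2 and the z axis of caddy, either way round below 0.2 rad))) and height (world z) of caddy below 0.006 m and angle between caddy's own z axis and vertical below 0.1 rad and contact force between each of tin_1, tin_2 and the fingers below 0.1 N), for 0.2 s.
2. the caddy is lifted by its handle, level, its underside more than 70 mm above the counter (height (world z) of caddy above 0.07 m and angle between caddy's own z axis and vertical below 0.12 rad and contact force between caddy_handle and the fingers above 2 N), for 0.3 s.
At the end, for the whole second after the job is handed in: Fingers hold the handle (over 2 N), caddy underside over 70 mm up, tilt under 0.12 rad, under 30 mm/s and 0.15 rad/s; a tall tin stands in each empty cell (18 mm, 0.2 rad, on its floor), untouched; shakers in their cells; bystanders within 40 mm of their start, not touching the caddy (all of step 2 and linear speed of caddy below 0.03 m/s and angular speed of caddy below 0.15 rad/s and (((horizontal distance between tin_1 and cell_a below 0.018 m and z of tin_1 in the frame of cell_a between -0.006 and 0.012 m and angle between the z axis of tin_1 and the z axis of caddy, either way round below 0.2 rad) and (horizontal distance between tin_2 and cell_b below 0.018 m and z of tin_2 in the frame of cell_b between -0.006 and 0.012 m and angle between the z axis of tin_2 and the z axis of caddy, either way round below 0.2 rad)) or ((horizontal distance between tin_1 and cell_b below 0.018 m and z of tin_1 in the frame of cell_b between -0.006 and 0.012 m and angle between the z axis of tin_1 and the z axis of caddy, either way round below 0.2 rad) and (horizontal distance between tin_2 and cell_a below 0.018 m and z of tin_2 in the frame of cell_a between -0.006 and 0.012 m and angle between the z axis of tin_2 and the z axis of caddy, either way round below 0.2 rad))) and horizontal distance between shaker_1 and caddy between 0.055 and 0.1 m and z of shaker_1 in the frame of caddy between 0 and 0.018 m and angle between the z axis of each of shaker_1, shaker_2 and the z axis of caddy, either way round below 0.2 rad and horizontal distance between shaker_2 and caddy between 0.055 and 0.1 m and z of shaker_2 in the frame of caddy between 0 and 0.018 m and contact force between each of tin_1, tin_2 and the fingers below 0.1 N and distance of each of squat_tin, tumbler, plate, bowl, cutter, ramekin, spatula from where it was at the start of the episode below 0.04 m and contact force between caddy and squat_tin below 0.2 N and contact force between caddy and tumbler below 0.2 N and contact force between caddy and plate below 0.2 N and contact force between caddy and bowl below 0.2 N and contact force between caddy and cutter below 0.2 N and contact force between caddy and ramekin below 0.2 N and contact force between caddy and spatula below 0.2 N); the arm keeps its last pose, push and grip.
It fails at once if a spice tin or shaker tips by more than 0.6 rad (angle between any of tin_1, tin_2, shaker_1, shaker_2's own z axis and vertical above 0.6 rad).
It fails at once if a spice tin is dropped (moves faster than 0.6 m/s while the fingers do not hold it) ((linear speed of tin_1 above 0.6 m/s and contact force between tin_1 and the fingers below 0.05 N) or (linear speed of tin_2 above 0.6 m/s and contact force between tin_2 and the fingers below 0.05 N)).
It fails at once if a bystander is pushed more than 40 mm from its place (distance of any of squat_tin, tumbler, plate, bowl, cutter, ramekin, spatula from where it was at the start of the episode above 0.04 m).
It also fails if it takes over 72 s, if anything falls off the work surface, if the arm or the gripper's body presses on something with over 40 N, if the wrist force passes 120 N, or if a joint passes its speed limit or range.

## Working session

There is one attempt and no reset: what is moved stays moved. The work goes in short steps, Python scripts to look and compute and a tool call to move; the robot and the scene stay as the last step left them, time stands still between calls to the robot, and variables do not carry over. Pictures are saved under pics/ and viewed, at most 10 in all, crops included, and the job is handed in when it is done.

Besides the shell and the picture viewer there is one more tool, called after ">>>" by a JSON object that holds its "name" and its "arguments". step_arm: Moves the arm, as the interface text tells. Its arguments: {"type":"object","properties":{"plan":{"type":"array","items":{"type":"number"}},"hand":{"type":"number"},"newtons":{"type":"number"}},"required":["plan"]}

```bash
mkdir -p pics; cat > h.py <<'E'
import numpy as np, cv2
from scipy.spatial.transform import Rotation as R
from workcell import sensors, viewer, env
def rot(a):
    a=np.array(a,float)
    return a if a.shape==(3,3) else (R.from_quat(a).as_matrix() if a.size==4 else R.from_euler('xyz',a,degrees=True).as_matrix())
def ray(f,p):
    d=rot(f["attitude"])@np.array([(p[0]-f["cx"])/f["fx"],(p[1]-f["cy"])/f["fy"],1]); return np.array(f["position"],float),d
def onz(f,p,z):
    o,d=ray(f,p); return o+d*(z-o[2])/d[2]
def proj(f,P):
    c=rot(f["attitude"]).T@(np.array(P,float)-np.array(f["position"])); return np.array([f["cx"]+f["fx"]*c[0]/c[2],f["cy"]+f["fy"]*c[1]/c[2]])
E
python3 - <<'E'
from h import *
s=sensors.state(); print(s)
fs={n:viewer.grab_frame(n) for n in("side","top")}
for n,f in fs.items():
    print(n,f["position"],f["attitude"],f["fx"]); cv2.imwrite(f"pics/{n}0.png",f["img"][:,:,::-1])
    for k,z in [("caddy",0),("handle_bar",119),("cell_a",6),("tin_1",0),("shaker_1",6),("squat_tin",0),("tumbler",0),("plate",0),("bowl",0),("cutter",0),("ramekin",0)]:
        for d in viewer.pinpoint(k,f)[:4]:
            if d["score"]>.2: print(n,k,round(d["score"],2),np.round(d["location"]),np.round(onz(f,d["location"],z)))
E
```

```text
{'time_s': 0.0, 'qpos': array([-7.83234430e+01,  1.83529526e+01,  8.97054655e+01,  2.44585800e-04,
        7.20442457e+01, -1.14583399e+00]), 'qvel': array([-0.02438566,  0.08423663, -0.05431645,  0.05641658,  0.09612515,
        0.00616213]), 'effort': array([-3.34619370e-03, -4.12455153e+01, -2.31969202e+01,  7.25303614e-02,
        4.59326897e-02, -1.38251989e-04]), 'ee_pos': array([ 127.51637447, -560.19614973,  227.11348884]), 'ee_rot': array([-1.79897361e+02, -2.28548195e-03,  1.28223133e+01]), 'force': array([ 1.23492372, -0.22801148,  0.22386941]), 'torque': array([ 0.05736318,  0.04175237, -0.02088102]), 'gripper_force': 0.0, 'gripper_width': 91.10588553712624}
side [244.98406688 626.82541027 887.69587299] [-139.60138593    0.15629483 -149.7079387 ] 441.42335763716454
side caddy 0.65 [293. 273.] [506. 161.   0.]
side handle_bar 0.97 [292. 248.] [503. 171. 119.]
side cell_a 0.73 [300. 245.] [529.  88.   6.]
side cell_a 0.58 [285. 306.] [479. 243.   6.]
side cell_a 0.21 [266. 287.] [540. 226.   6.]
side tin_1 0.93 [363. 194.] [ 466. -146.    0.]
side tin_1 0.87 [343. 131.] [ 6
[... 792 characters left out ...]

top cell_a 0.92 [223. 261.] [477. 238.   6.]
top cell_a 0.57 [273. 244.] [529.  88.   6.]
top tin_1 0.66 [355. 223.] [ 594. -162.    0.]
top tin_1 0.51 [350. 263.] [ 473. -145.    0.]
top shaker_1 0.64 [226. 240.] [540. 229.   6.]
top shaker_1 0.56 [269. 267.] [460.  98.   6.]
top shaker_1 0.48 [273. 295.] [377.  86.   6.]
top squat_tin 0.61 [353. 224.] [ 592. -157.    0.]
top tumbler 0.87 [413. 269.] [ 456. -334.    0.]
top tumbler 0.51 [412. 216.] [ 619. -335.    0.]
top tumbler 0.29 [248. 249.] [513. 164.   0.]
top plate 0.88 [275. 157.] [802.  82.   0.]
top cutter 0.57 [320. 289.] [395. -54.   0.]
top cutter 0.55 [266. 266.] [462. 107.   0.]
top ramekin 0.83 [320. 174.] [749. -57.   0.]
```

View pics/side0.png

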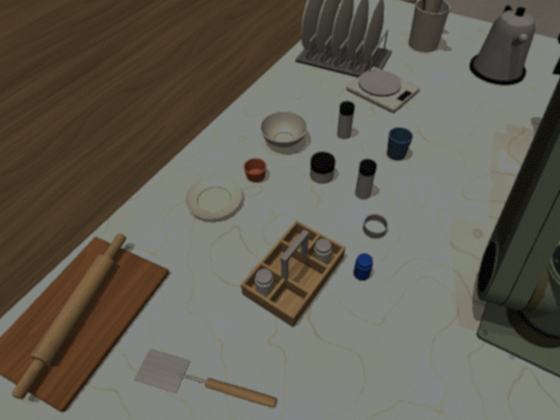

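View pics/top0.png

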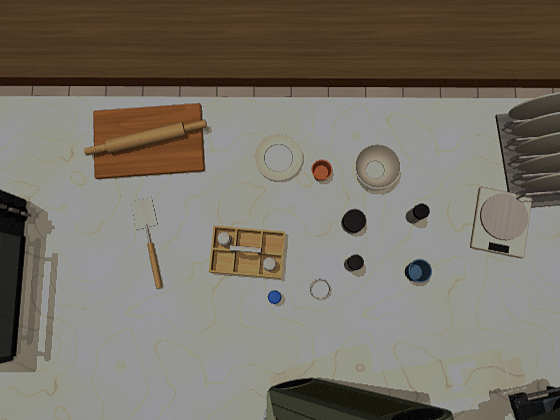

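The side view shows tall tins at (363,194) and (343,131), with look-alikes squat tin (321,167), tumbler (398,143) and a blue shaker (363,266). The caddy is at (294,272), with its empty cells at (299,245) and (286,305). The top view agrees: tall tins at (355,263) and (418,213), squat tin at (353,221). I'll go over the near tall tin first and check it in a wrist view.

>>> {"name": "step_arm", "arguments": {"plan": [0, 0, 0, 0, 0, 0.104, 0, 0, 0, 0, 0, 0.104, 0, 0, 0, 0, 0, 0.104, 2, -2.95, 0, 0, 0, 0, 2, -2.95, 0, 0, 0, 0], "hand": 9.1, "newtons": 15}}

```text
time_s: 1.62
ee_pos: [172.4, -505.7, 227.5]
ee_rot: [-180.0, -0.0, -5.2]
force: [1.3, -0.6, -0.1]
gripper_width: 91.2
gripper_force: 0.0
```

>>> {"name": "step_arm", "arguments": {"plan": [2, -2.95, 0, 0, 0, 0, 2, -2.95, 0, 0, 0, 0, 2, -2.95, 0, 0, 0, 0, 2, -2.95, 0, 0, 0, 0, 2, -2.95, 0, 0, 0, 0]}}

```text
time_s: 2.03
ee_pos: [286.0, -365.9, 228.1]
ee_rot: [180.0, -0.0, -5.1]
force: [1.3, -0.3, -0.2]
gripper_width: 91.5
gripper_force: 0.0
```

>>> {"name": "step_arm", "arguments": {"plan": [2, -2.95, 0, 0, 0, 0, 2, -2.95, 0, 0, 0, 0, 2, -2.95, 0, 0, 0, 0, 2, -2.95, 0, 0, 0, 0, 2, -2.95, 0, 0, 0, 0]}}

```text
time_s: 2.45
ee_pos: [398.7, -227.7, 228.2]
ee_rot: [180.0, -0.0, -5.1]
force: [0.7, -0.1, -0.4]
gripper_width: 91.0
gripper_force: 0.0
```

>>> {"name": "step_arm", "arguments": {"plan": [2, -2.95, 0, 0, 0, 0, 2, -2.95, 0, 0, 0, 0, 2, -2.95, 0, 0, 0, 0, 0, 0, 0, 0, 0, 0, 0, 0, 0, 0, 0, 0]}}

```text
time_s: 2.87
ee_pos: [466.1, -145.1, 227.8]
ee_rot: [180.0, 0.0, -4.8]
force: [-0.5, -0.2, -0.0]
gripper_width: 90.9
gripper_force: 0.0
```

```bash
cat >> h.py <<'E'
def go(P,yaw):
    "print shift from measured pose to P in tool axes after yaw turn, cm"
    s=sensors.state(); e=R.from_euler('xyz',s["ee_rot"],degrees=True)
    print("pos",np.round(s["ee_pos"],1),"rot",np.round(s["ee_rot"],2),"t",round(s["time_s"],2),"w",round(s["gripper_width"],1),"gf",round(s["gripper_force"],1),"F",np.round(s["force"],1))
    G=R.from_euler('xyz',[180,0,yaw],degrees=True)
    print("turn rad",np.round((e.inv()*G).as_rotvec(),3),"shift cm",np.round(G.as_matrix().T@(np.array(P)-s["ee_pos"])/10,2))
E
python3 - <<'E'
from h import *
go([469,-146,85],-5)
f=viewer.grab_frame("wrist"); print(f["position"],f["attitude"],f["fx"])
cv2.imwrite("pics/w1.png",f["img"][:,:,::-1])
for k in("tin_1","squat_tin"):
  for d in viewer.pinpoint(k,f)[:3]+viewer.boxes_of(k,f)[:3]: print(k,round(d["score"],2),np.round(d["location"]),np.round(onz(f,d["location"],0)),np.round(onz(f,d["location"],110)))
E
```

```text
pos [ 466.1 -145.1  227.8] rot [ 1.7998e+02  2.0000e-02 -4.8400e+00] t 2.87 w 90.9 gf 0.0 F [-0.5 -0.2 -0. ]
turn rad [0.    0.    0.003] shift cm [ 0.29  0.06 14.28]
[ 541.93703611 -151.37106326  383.91319796] [ 1.64365037e+02 -6.46478604e-02 -9.48871556e+01] 346.93357465683755
tin_1 0.93 [277. 177.] [ 471. -144.    0.] [ 491. -146.  110.]
tin_1 0.57 [458.  19.] [ 615. -337.    0.] [ 594. -284.  110.]
tin_1 0.92 [276. 194.] [ 452. -141.    0.] [ 478. -144.  110.]
tin_1 0.84 [478.  15.] [ 617. -357.    0.] [ 596. -298.  110.]
squat_tin 0.77 [275.  59.] [ 594. -153.    0.] [ 579. -153.  110.]
squat_tin 0.66 [274.  47.] [ 605. -153.    0.] [ 587. -152.  110.]
squat_tin 0.29 [276. 195.] [ 450. -142.    0.] [ 477. -144.  110.]
```

View pics/w1.png

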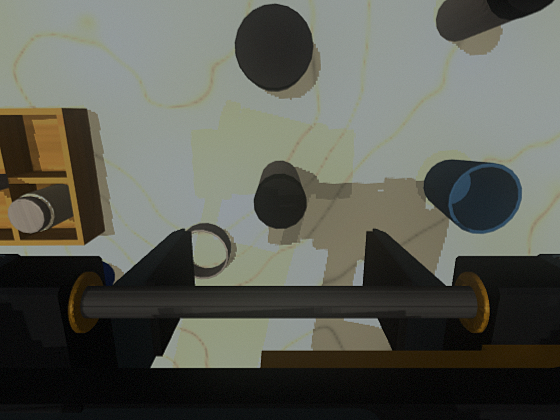

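The wrist view shows the tall tin's lid at (280,202). The squat tin at (274,47) and tumbler at (473,196) are well clear, so I'll descend.

>>> {"name": "step_arm", "arguments": {"plan": [0.5, -0.1, 2, 0, 0, 0, 0, 0, 3, 0, 0, 0, 0, 0, 3, 0, 0, 0, 0, 0, 3, 0, 0, 0, 0, 0, 2, 0, 0, 0]}}

```text
time_s: 3.53
ee_pos: [468.6, -146.4, 95.7]
ee_rot: [-180.0, 0.2, -5.2]
force: [0.2, 0.3, 0.4]
gripper_width: 90.9
gripper_force: 0.0
```

>>> {"name": "step_arm", "arguments": {"plan": [0, 0, 1.2, 0, 0, 0, 0, 0, 0, 0, 0, 0, 0, 0, 0, 0, 0, 0]}}

```text
time_s: 3.78
ee_pos: [470.0, -146.5, 85.8]
ee_rot: [-180.0, 0.1, -5.1]
force: [-0.5, 0.3, 0.6]
gripper_width: 90.9
gripper_force: 0.0
```

>>> {"name": "step_arm", "arguments": {"plan": [0, 0, 0, 0, 0, 0, 0, 0, 0, 0, 0, 0, 0, 0, 0, 0, 0, 0, 0, 0, 0, 0, 0, 0, 0, 0, 0, 0, 0, 0], "hand": 3, "newtons": 15}}

```text
time_s: 4.2
ee_pos: [470.8, -145.9, 86.5]
ee_rot: [180.0, -0.1, -5.0]
force: [0.4, -0.4, 0.0]
gripper_width: 60.7
gripper_force: 0.0
```

>>> {"name": "step_arm", "arguments": {"plan": [0, 0, 0, 0, 0, 0, 0, 0, 0, 0, 0, 0, 0, 0, 0, 0, 0, 0, 0, 0, 0, 0, 0, 0, 0, 0, 0, 0, 0, 0]}}

```text
time_s: 4.62
ee_pos: [470.6, -145.8, 86.0]
ee_rot: [180.0, -0.0, -5.0]
force: [0.3, -1.1, 0.7]
gripper_width: 43.7
gripper_force: 15.0
```

>>> {"name": "step_arm", "arguments": {"plan": [0, 0, -2, 0, 0, 0, 0, 0, -3.5, 0, 0, 0, 0, 0, -3.5, 0, 0, 0, 0, 0, -3.5, 0, 0, 0, 0, 0, -3.5, 0, 0, 0]}}

```text
time_s: 5.03
ee_pos: [469.9, -145.5, 247.2]
ee_rot: [-180.0, 0.1, -5.1]
force: [1.3, -0.1, -1.4]
gripper_width: 43.8
gripper_force: 15.0
```

>>> {"name": "step_arm", "arguments": {"plan": [0.15, -1.5, 0, 0, 0, 0, 0.15, -2.8, 0, 0, 0, 0, 0.15, -2.8, 0, 0, 0, 0, 0.15, -2.8, 0, 0, 0, 0, 0.15, -2.8, 0, 0, 0, 0]}}

```text
time_s: 5.45
ee_pos: [488.8, -18.7, 245.6]
ee_rot: [180.0, 0.0, -5.1]
force: [0.2, -0.0, -1.8]
gripper_width: 43.2
gripper_force: 15.0
```

>>> {"name": "step_arm", "arguments": {"plan": [0.15, -2.8, 0, 0, 0, 0, 0.15, -2.8, 0, 0, 0, 0, 0.15, -1.5, 0, 0, 0, 0, 0, 0, 0, 0, 0, 0, 0, 0, 0, 0, 0, 0]}}

```text
time_s: 5.87
ee_pos: [499.5, 50.8, 245.4]
ee_rot: [180.0, 0.1, -4.9]
force: [-0.7, -0.5, -0.9]
gripper_width: 44.0
gripper_force: 15.0
```

```bash
python3 - <<'E'
from h import *
go([529,88,246],-5)
for n in("wrist","top","side"):
  f=viewer.grab_frame(n); cv2.imwrite(f"pics/{n}2.png",f["img"][:,:,::-1])
  for k,z in(("caddy",0),("cell_a",6),("shaker_1",6),("handle_bar",119)):
   for d in viewer.pinpoint(k,f)[:3]: print(n,k,round(d["score"],2),np.round(d["location"]),np.round(onz(f,d["location"],z)))
E
```

```text
pos [499.5  50.8 245.4] rot [ 1.7995e+02  7.0000e-02 -4.9400e+00] t 5.87 w 44.0 gf 15.0 F [-0.7 -0.5 -0.9]
turn rad [0.001 0.001 0.001] shift cm [ 2.61 -3.97 -0.06]
wrist caddy 0.61 [182. 184.] [503. 165.   0.]
wrist cell_a 0.84 [121. 210.] [479. 240.   6.]
wrist cell_a 0.74 [242. 157.] [528.  90.   6.]
wrist shaker_1 0.94 [117. 158.] [540. 231.   6.]
wrist shaker_1 0.87 [239. 211.] [465. 100.   6.]
wrist shaker_1 0.7 [277. 217.] [454.  56.   6.]
wrist handle_bar 0.79 [147. 208.] [507. 161. 119.]
top caddy 0.58 [247. 253.] [502. 166.   0.]
top caddy 0.42 [247. 246.] [524. 167.   0.]
top cell_a 0.72 [273. 240.] [540.  88.   6.]
top cell_a 0.59 [222. 261.] [476. 239.   6.]
top shaker_1 0.69 [227. 241.] [538. 226.   6.]
top shaker_1 0.63 [270. 264.] [469.  97.   6.]
top handle_bar 0.76 [243. 248.] [504. 171. 119.]
side caddy 0.95 [296. 273.] [499. 156.   0.]
side cell_a 0.7 [286. 306.] [477. 243.   6.]
side cell_a 0.7 [298. 247.] [528.  95.   6.]
side shaker_1 0.84 [358. 274.] [373.  90.   6.]
side shaker_1 0.75 [319. 260.] [468. 103.   6.]
side shaker_1 0.67 [264. 287.] [542. 227.   6.]
side handle_bar 0.67 [293. 247.] [503. 168. 119.]
```

View pics/wrist2.png

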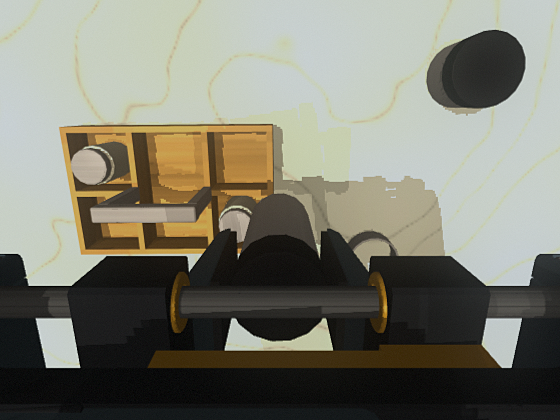

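```bash
python3 - <<'E'
from h import *
f=viewer.grab_frame("wrist")
for p in((61,127),(273,125),(79,254)): print(np.round(onz(f,p,45),1))
im=f["img"].copy()
c=np.array([503.5,165.5]);a=np.radians(-5);M=np.array([[np.cos(a),-np.sin(a)],[np.sin(a),np.cos(a)]])
for (x,y) in((69,107),(-69,107),(-69,-107),(69,-107)):
  print(proj(f,[*(c+M@[x,y]),45]))
E
```

```text
[579.9 261.9  45. ]
[562.9  50.   45. ]
[443.5 277.2  45. ]
[ 56.45273531 125.66210923]
[ 78.09225119 253.53690001]
[271.14727017 253.16323961]
[270.14412453 125.27885895]
```

>>> {"name": "step_arm", "arguments": {"plan": [0.9, -1.4, 0, 0, 0, 0, 0.9, -1.4, 0, 0, 0, 0, 0.9, -1.45, 0, 0, 0, 0, 0, 0, 0, 0, 0, 0, 0, 0, 0, 0, 0, 0]}}

```text
time_s: 7.08
ee_pos: [531.1, 91.3, 245.6]
ee_rot: [180.0, 0.0, -5.0]
force: [-0.1, -1.0, -1.0]
gripper_width: 43.5
gripper_force: 15.0
```

>>> {"name": "step_arm", "arguments": {"plan": [0, 0, 2, 0, 0, 0, 0, 0, 2, 0, 0, 0, 0, 0, 2, 0, 0, 0, 0, 0, 2, 0, 0, 0, 0, 0, 1, 0, 0, 0]}}

```text
time_s: 7.5
ee_pos: [528.8, 89.8, 153.7]
ee_rot: [179.9, 0.2, -5.1]
force: [-0.7, -0.2, -1.0]
gripper_width: 43.6
gripper_force: 15.0
```

>>> {"name": "step_arm", "arguments": {"plan": [0, 0, 0, 0, 0, 0, 0, 0, 0, 0, 0, 0]}}

```text
time_s: 7.67
ee_pos: [530.6, 90.2, 156.1]
ee_rot: [180.0, 0.0, -5.1]
force: [0.3, 0.5, -0.6]
gripper_width: 43.6
gripper_force: 15.0
```

```bash
python3 - <<'E'
from h import *
go([530,90.6,93],-5)
f=viewer.grab_frame("wrist"); g=viewer.grab_frame("side")
a=f["img"][60:330,100:460]; b=g["img"][180:330,220:400]
b=cv2.resize(b,None,fx=1.8,fy=1.8,interpolation=cv2.INTER_CUBIC)
cv2.imwrite("pics/c3.png",np.hstack([a,b[:270]])[:,:,::-1])
E
```

```text
pos [530.6  90.2 156.1] rot [ 1.7999e+02  1.0000e-02 -5.0700e+00] t 7.67 w 43.6 gf 15.0 F [ 0.3  0.5 -0.6]
turn rad [ 0.     0.    -0.001] shift cm [-0.06 -0.03  6.31]
```

View pics/c3.png

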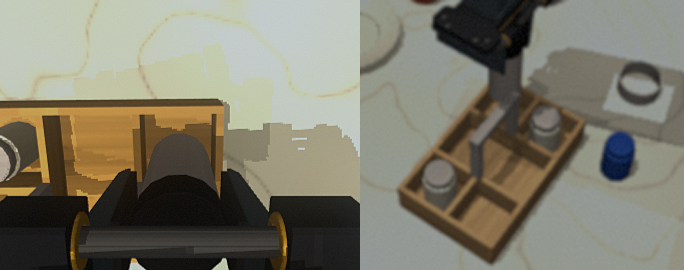

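The tin is centred over the far-right cell, with cell walls at crop columns 146 and 212 and the tin at 178. Next I'll lower it.

>>> {"name": "step_arm", "arguments": {"plan": [0, 0, 1.4, 0, 0, 0, 0, 0, 1.4, 0, 0, 0, 0, 0, 1.4, 0, 0, 0, 0, 0, 0.9, 0, 0, 0, 0, 0, 0.5, 0, 0, 0]}}

```text
time_s: 8.18
ee_pos: [530.6, 90.3, 99.8]
ee_rot: [180.0, -0.0, -5.1]
force: [0.7, -0.5, -1.2]
gripper_width: 43.5
gripper_force: 15.0
```

>>> {"name": "step_arm", "arguments": {"plan": [0, 0, 0.2, 0, 0, 0, 0, 0, 0.2, 0, 0, 0, 0, 0, 0, 0, 0, 0, 0, 0, 0, 0, 0, 0]}}

```text
time_s: 8.52
ee_pos: [531.0, 90.4, 96.5]
ee_rot: [-180.0, -0.1, -5.1]
force: [0.1, -0.3, -1.4]
gripper_width: 43.7
gripper_force: 15.0
```

>>> {"name": "step_arm", "arguments": {"plan": [0, 0, 0.1, 0, 0, 0, 0, 0, 0.1, 0, 0, 0, 0, 0, 0, 0, 0, 0]}}

```text
time_s: 8.77
ee_pos: [530.5, 90.4, 94.0]
ee_rot: [180.0, -0.0, -5.1]
force: [0.3, 0.3, -1.7]
gripper_width: 44.1
gripper_force: 15.0
```

>>> {"name": "step_arm", "arguments": {"plan": [0, 0, 0.1, 0, 0, 0, 0, 0, 0, 0, 0, 0, 0, 0, 0, 0, 0, 0]}}

```text
time_s: 9.02
ee_pos: [530.5, 90.3, 92.9]
ee_rot: [180.0, 0.0, -5.1]
force: [-0.2, -1.1, -0.9]
gripper_width: 43.5
gripper_force: 15.0
```

>>> {"name": "step_arm", "arguments": {"plan": [0, 0, 0.1, 0, 0, 0, 0, 0, 0, 0, 0, 0, 0, 0, 0, 0, 0, 0]}}

```text
time_s: 9.27
ee_pos: [530.7, 90.4, 92.0]
ee_rot: [180.0, -0.0, -5.1]
force: [0.6, -0.4, 0.5]
gripper_width: 43.4
gripper_force: 15.0
```

>>> {"name": "step_arm", "arguments": {"plan": [0, 0, 0.05, 0, 0, 0, 0, 0, 0, 0, 0, 0, 0, 0, 0, 0, 0, 0, 0, 0, 0, 0, 0, 0, 0, 0, 0, 0, 0, 0], "hand": 7}}

```text
time_s: 9.68
ee_pos: [530.6, 90.3, 91.4]
ee_rot: [180.0, -0.0, -5.1]
force: [-0.6, 0.1, 1.3]
gripper_width: 69.9
gripper_force: 0.0
```

>>> {"name": "step_arm", "arguments": {"plan": [0, 0, 0, 0, 0, 0, 0, 0, -1.5, 0, 0, 0, 0, 0, -3, 0, 0, 0, 0, 0, -4, 0, 0, 0, 0, 0, -4, 0, 0, 0]}}

```text
time_s: 10.1
ee_pos: [529.7, 90.2, 217.1]
ee_rot: [180.0, 0.1, -5.1]
force: [1.7, 0.9, -0.2]
gripper_width: 70.2
gripper_force: 0.0
```

>>> {"name": "step_arm", "arguments": {"plan": [0, 0, -1.5, 0, 0, 0, 0, 0, 0, 0, 0, 0], "hand": 9.1}}

```text
time_s: 10.27
ee_pos: [533.0, 90.8, 236.4]
ee_rot: [-179.9, -0.6, -5.1]
force: [-0.8, 0.1, -0.2]
gripper_width: 80.2
gripper_force: 0.0
```

```bash
python3 - <<'E'
from h import *
go([619,-339,240],-5)
for n in("side","wrist"):
  f=viewer.grab_frame(n)
  for d in viewer.pinpoint("tin_1",f)[:3]: print(n,round(d["score"],2),np.round(d["location"]),np.round(onz(f,d["location"],0)),np.round(onz(f,d["location"],6)))
E
```

```text
pos [533.   90.8 236.4] rot [-179.87   -0.57   -5.05] t 10.27 w 80.2 gf 0.0 F [-0.8  0.1 -0.2]
turn rad [-0.002 -0.01  -0.001] shift cm [12.31 42.06 -0.36]
side 0.78 [298. 249.] [529.  94.   0.] [527.  98.   6.]
side 0.71 [342. 132.] [ 623. -344.    0.] [ 620. -338.    6.]
side 0.18 [297. 244.] [539.  85.   0.] [537.  89.   6.]
wrist 0.75 [279. 181.] [530.  90.   0.] [531.  90.   6.]
wrist 0.4 [152. 182.] [542. 234.   0.] [543. 231.   6.]
```

>>> {"name": "step_arm", "arguments": {"plan": [0.9, 2, 0, 0, 0, 0, 0.9, 3.2, 0, 0, 0, 0, 0.9, 3.2, 0, 0, 0, 0, 0.9, 3.2, 0, 0, 0, 0, 0.9, 3.2, 0, 0, 0, 0]}}

```text
time_s: 10.88
ee_pos: [561.5, -62.3, 229.3]
ee_rot: [-180.0, 0.2, -5.0]
force: [-0.1, -0.7, 0.0]
gripper_width: 90.7
gripper_force: 0.0
```

>>> {"name": "step_arm", "arguments": {"plan": [0.9, 3.2, 0, 0, 0, 0, 0.9, 3.2, 0, 0, 0, 0, 0.9, 3.2, 0, 0, 0, 0, 0.9, 3.2, 0, 0, 0, 0, 0.9, 3.2, 0, 0, 0, 0]}}

```text
time_s: 11.3
ee_pos: [592.3, -225.7, 229.1]
ee_rot: [-179.9, 0.2, -5.1]
force: [0.1, -0.8, 0.4]
gripper_width: 91.0
gripper_force: 0.0
```

>>> {"name": "step_arm", "arguments": {"plan": [0.9, 3.2, 0, 0, 0, 0, 0.9, 3.2, 0, 0, 0, 0, 0.9, 3.2, 0, 0, 0, 0, 0.6, 1.7, 0, 0, 0, 0, 0, 0, 0, 0, 0, 0]}}

```text
time_s: 11.72
ee_pos: [615.4, -343.6, 227.8]
ee_rot: [-180.0, 0.2, -5.3]
force: [-0.7, 0.9, -0.8]
gripper_width: 91.1
gripper_force: 0.0
```

>>> {"name": "step_arm", "arguments": {"plan": [0, 0, 0, 0, 0, 0, 0, 0, 0, 0, 0, 0]}}

```text
time_s: 11.88
ee_pos: [615.4, -338.7, 229.8]
ee_rot: [-179.9, 0.2, -5.0]
force: [0.3, 0.1, 0.3]
gripper_width: 91.1
gripper_force: 0.0
```

```bash
python3 - <<'E'
from h import *
f=viewer.grab_frame("wrist"); cv2.imwrite("pics/w4.png",f["img"][:,:,::-1])
for d in viewer.pinpoint("tin_1",f)[:3]: print(round(d["score"],2),np.round(d["location"]),np.round(onz(f,d["location"],0)))
go([621,-340,86],-5)
E
```

```text
0.66 [278. 183.] [ 613. -337.    0.]
0.62 [154.  53.] [ 759. -223.    0.]
0.48 [121. 211.] [ 596. -154.    0.]
pos [ 615.8 -338.3  231. ] rot [-1.7995e+02  7.0000e-02 -4.9800e+00] t 11.98 w 91.1 gf 0.0 F [-0.2 -0.   0.1]
turn rad [-0.001  0.001  0.   ] shift cm [ 0.53  0.12 14.5 ]
```

View pics/w4.png

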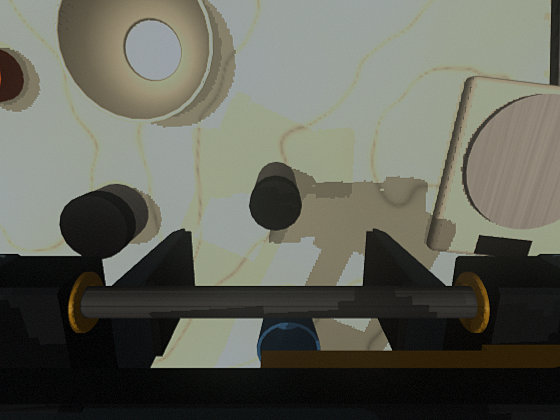

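The wrist view shows the tall tin's lid at (275,203), almost centred between the fingers. The squat tin (97,224), tumbler (288,345) and bowl (135,60) are clear, so I'll descend.

>>> {"name": "step_arm", "arguments": {"plan": [0.35, -0.25, 2, 0, 0, 0, 0, 0, 3, 0, 0, 0, 0, 0, 3, 0, 0, 0, 0, 0, 3, 0, 0, 0, 0, 0, 2, 0, 0, 0]}}

```text
time_s: 12.4
ee_pos: [618.4, -335.4, 98.8]
ee_rot: [-179.9, 0.2, -5.0]
force: [-0.9, 0.4, -0.3]
gripper_width: 90.6
gripper_force: 0.0
```

>>> {"name": "step_arm", "arguments": {"plan": [0, 0, 1, 0, 0, 0, 0, 0, 0.4, 0, 0, 0, 0, 0, 0, 0, 0, 0, 0, 0, 0, 0, 0, 0]}}

```text
time_s: 12.73
ee_pos: [620.6, -337.8, 89.1]
ee_rot: [179.9, -0.1, -5.0]
force: [-0.8, -0.0, 0.3]
gripper_width: 91.1
gripper_force: 0.0
```

>>> {"name": "step_arm", "arguments": {"plan": [0, 0, 0, 0, 0, 0, 0, 0, 0, 0, 0, 0, 0, 0, 0, 0, 0, 0, 0, 0, 0, 0, 0, 0, 0, 0, 0, 0, 0, 0], "hand": 3, "newtons": 15}}

```text
time_s: 13.15
ee_pos: [619.8, -337.8, 87.9]
ee_rot: [180.0, -0.0, -5.1]
force: [0.3, -0.3, -0.1]
gripper_width: 60.6
gripper_force: 0.0
```

>>> {"name": "step_arm", "arguments": {"plan": [0, 0, 0, 0, 0, 0, 0, 0, 0, 0, 0, 0, 0, 0, 0, 0, 0, 0, 0, 0, 0, 0, 0, 0, 0, 0, 0, 0, 0, 0]}}

```text
time_s: 13.57
ee_pos: [619.7, -337.6, 87.4]
ee_rot: [-180.0, 0.0, -5.1]
force: [-0.1, -0.8, 0.2]
gripper_width: 43.7
gripper_force: 15.0
```

>>> {"name": "step_arm", "arguments": {"plan": [0, 0, -2, 0, 0, 0, 0, 0, -4, 0, 0, 0, 0, 0, -4, 0, 0, 0, 0, 0, -4, 0, 0, 0, 0, 0, -3.5, 0, 0, 0]}}

```text
time_s: 13.98
ee_pos: [619.6, -337.7, 264.9]
ee_rot: [180.0, -0.1, -5.1]
force: [0.4, 0.4, -1.3]
gripper_width: 43.8
gripper_force: 15.0
```

>>> {"name": "step_arm", "arguments": {"plan": [-0.5, -1.5, 0, 0, 0, 0, -1.07, -3.1, 0, 0, 0, 0, -1.07, -3.1, 0, 0, 0, 0, -1.07, -3.1, 0, 0, 0, 0, -1.07, -3.1, 0, 0, 0, 0]}}

```text
time_s: 14.4
ee_pos: [583.4, -193.7, 262.0]
ee_rot: [-180.0, 0.0, -5.1]
force: [-0.4, 1.0, -0.9]
gripper_width: 43.8
gripper_force: 15.0
```

>>> {"name": "step_arm", "arguments": {"plan": [-1.07, -3.1, 0, 0, 0, 0, -1.07, -3.1, 0, 0, 0, 0, -1.07, -3.1, 0, 0, 0, 0, -1.07, -3.1, 0, 0, 0, 0, -1.07, -3.1, 0, 0, 0, 0]}}

```text
time_s: 14.82
ee_pos: [543.8, -34.4, 262.2]
ee_rot: [180.0, 0.0, -5.1]
force: [0.4, 0.5, -1.9]
gripper_width: 43.8
gripper_force: 15.0
```

>>> {"name": "step_arm", "arguments": {"plan": [-1.07, -3.1, 0, 0, 0, 0, -1.07, -3.1, 0, 0, 0, 0, -1.07, -3.1, 0, 0, 0, 0, -1.07, -3.1, 0, 0, 0, 0, -1.07, -3.1, 0, 0, 0, 0]}}

```text
time_s: 15.23
ee_pos: [504.2, 124.6, 262.3]
ee_rot: [180.0, 0.0, -5.1]
force: [0.8, -1.1, -2.0]
gripper_width: 43.7
gripper_force: 15.0
```

>>> {"name": "step_arm", "arguments": {"plan": [-1.07, -3.1, 0, 0, 0, 0, -1.07, -3.1, 0, 0, 0, 0, -1, -3, 0, 0, 0, 0, -0.6, -1.5, 0, 0, 0, 0, 0, 0, 0, 0, 0, 0]}}

```text
time_s: 15.65
ee_pos: [476.0, 236.1, 262.1]
ee_rot: [-179.9, 0.1, -4.8]
force: [-0.7, 0.4, -1.0]
gripper_width: 43.6
gripper_force: 15.0
```

>>> {"name": "step_arm", "arguments": {"plan": [0, 0, 0, 0, 0, 0, 0, 0, 0, 0, 0, 0]}}

```text
time_s: 15.82
ee_pos: [477.2, 232.4, 262.2]
ee_rot: [179.9, 0.0, -5.1]
force: [0.3, -0.8, -1.9]
gripper_width: 43.8
gripper_force: 15.0
```

```bash
python3 - <<'E'
from h import *
go([476.6,237.8,94],-5)
f=viewer.grab_frame("side")
for k,z in(("caddy",0),("cell_a",6),("shaker_1",6),("handle_bar",119),("tin_1",6)):
   for d in viewer.pinpoint(k,f)[:3]: print(k,round(d["score"],2),np.round(d["location"]),np.round(onz(f,d["location"],z)))
E
```

```text
pos [477.2 232.4 262.2] rot [ 1.7994e+02  1.0000e-02 -5.0600e+00] t 15.82 w 43.8 gf 15.0 F [ 0.3 -0.8 -1.9]
turn rad [ 0.001  0.    -0.001] shift cm [-0.11 -0.53 16.82]
caddy 0.7 [292. 273.] [509. 161.  -0.]
cell_a 0.94 [297. 245.] [534.  91.   6.]
cell_a 0.73 [284. 301.] [486. 234.   6.]
shaker_1 0.92 [266. 288.] [538. 228.   6.]
shaker_1 0.87 [362. 274.] [367.  86.   6.]
shaker_1 0.75 [321. 261.] [464. 101.   6.]
handle_bar 0.86 [292. 250.] [500. 174. 119.]
tin_1 0.82 [290. 259.] [530. 132.   6.]
```

>>> {"name": "step_arm", "arguments": {"plan": [0, -0.6, 0, 0, 0, 0, 0, 0, 2, 0, 0, 0, 0, 0, 3, 0, 0, 0, 0, 0, 3, 0, 0, 0, 0, 0, 2, 0, 0, 0]}}

```text
time_s: 16.53
ee_pos: [476.7, 238.8, 160.0]
ee_rot: [179.9, 0.1, -5.1]
force: [-1.0, -0.6, -1.3]
gripper_width: 43.6
gripper_force: 15.0
```

>>> {"name": "step_arm", "arguments": {"plan": [0, 0, 0, 0, 0, 0, 0, 0, 0, 0, 0, 0]}}

```text
time_s: 16.7
ee_pos: [477.6, 239.2, 162.0]
ee_rot: [180.0, 0.1, -5.1]
force: [-0.5, -0.9, -0.9]
gripper_width: 43.7
gripper_force: 15.0
```

```bash
python3 - <<'E'
from h import *
go([477,238.3,94],-5)
f=viewer.grab_frame("wrist"); g=viewer.grab_frame("side")
a=f["img"][60:330,100:460]; b=g["img"][180:330,220:400]
b=cv2.resize(b,None,fx=1.8,fy=1.8,interpolation=cv2.INTER_CUBIC)
cv2.imwrite("pics/c5.png",np.hstack([a,b[:270]])[:,:,::-1])
for k,z in(("cell_a",6),("shaker_1",6)):
   for d in viewer.pinpoint(k,f)[:3]: print(k,round(d["score"],2),np.round(d["location"]),np.round(onz(f,d["location"],z)))
E
```

```text
pos [477.6 239.2 162. ] rot [ 1.7995e+02  9.0000e-02 -5.0600e+00] t 16.7 w 43.7 gf 15.0 F [-0.5 -0.9 -0.9]
turn rad [ 0.001  0.002 -0.001] shift cm [-0.05  0.09  6.8 ]
shaker_1 0.87 [430. 193.] [469.  99.   6.]
shaker_1 0.57 [280. 124.] [542. 232.   6.]
```

View pics/c5.png

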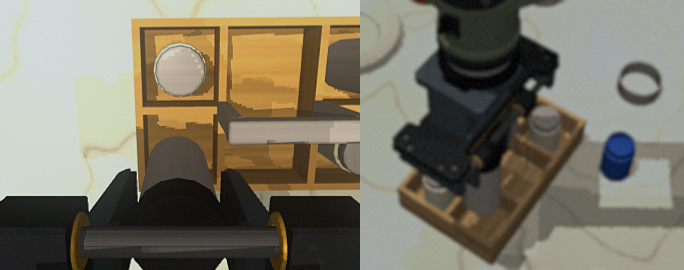

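The tin is over the near-left cell, with walls at crop columns 143 and 217 and the tin at 177, and it clears the handle at column 230. Now I'll lower it.

>>> {"name": "step_arm", "arguments": {"plan": [0, 0.1, 1.5, 0, 0, 0, 0, 0, 1.5, 0, 0, 0, 0, 0, 1.5, 0, 0, 0, 0, 0, 1, 0, 0, 0, 0, 0, 0.6, 0, 0, 0]}}

```text
time_s: 17.32
ee_pos: [477.7, 238.1, 101.2]
ee_rot: [180.0, -0.0, -5.1]
force: [-0.2, 0.1, -1.5]
gripper_width: 43.3
gripper_force: 15.0
```

>>> {"name": "step_arm", "arguments": {"plan": [0, 0, 0.2, 0, 0, 0, 0, 0, 0.2, 0, 0, 0, 0, 0, 0, 0, 0, 0, 0, 0, 0, 0, 0, 0]}}

```text
time_s: 17.65
ee_pos: [478.1, 238.3, 98.0]
ee_rot: [-180.0, -0.1, -5.0]
force: [0.4, 0.1, -1.9]
gripper_width: 43.7
gripper_force: 15.0
```

>>> {"name": "step_arm", "arguments": {"plan": [0, 0, 0.1, 0, 0, 0, 0, 0, 0.1, 0, 0, 0, 0, 0, 0, 0, 0, 0]}}

```text
time_s: 17.9
ee_pos: [477.6, 238.1, 95.5]
ee_rot: [180.0, -0.0, -5.1]
force: [0.4, 0.5, -1.8]
gripper_width: 43.7
gripper_force: 15.0
```

>>> {"name": "step_arm", "arguments": {"plan": [0, 0, 0.1, 0, 0, 0, 0, 0, 0.05, 0, 0, 0, 0, 0, 0, 0, 0, 0]}}

```text
time_s: 18.15
ee_pos: [477.6, 238.0, 93.8]
ee_rot: [180.0, 0.0, -5.1]
force: [0.6, -0.1, -1.6]
gripper_width: 43.8
gripper_force: 15.0
```

>>> {"name": "step_arm", "arguments": {"plan": [0, 0, 0.08, 0, 0, 0, 0, 0, 0, 0, 0, 0, 0, 0, 0, 0, 0, 0]}}

```text
time_s: 18.4
ee_pos: [477.8, 238.1, 93.4]
ee_rot: [-180.0, -0.0, -5.1]
force: [0.6, -0.3, 0.9]
gripper_width: 43.6
gripper_force: 15.0
```

>>> {"name": "step_arm", "arguments": {"plan": [0, 0, 0, 0, 0, 0, 0, 0, 0, 0, 0, 0, 0, 0, 0, 0, 0, 0, 0, 0, 0, 0, 0, 0, 0, 0, 0, 0, 0, 0], "hand": 7}}

```text
time_s: 18.82
ee_pos: [477.6, 238.1, 93.1]
ee_rot: [180.0, -0.0, -5.1]
force: [0.7, -0.1, 0.7]
gripper_width: 69.7
gripper_force: 0.0
```

>>> {"name": "step_arm", "arguments": {"plan": [0, 0, 0, 0, 0, 0, 0, 0, -1.5, 0, 0, 0, 0, 0, -3, 0, 0, 0, 0, 0, -4, 0, 0, 0, 0, 0, -4, 0, 0, 0]}}

```text
time_s: 19.23
ee_pos: [476.9, 237.7, 218.8]
ee_rot: [179.9, 0.1, -5.1]
force: [1.1, 0.8, -0.9]
gripper_width: 70.0
gripper_force: 0.0
```

>>> {"name": "step_arm", "arguments": {"plan": [0, 0, -2, 0, 0, 0, 0, 0, 0, 0, 0, -0.12, 0, 0, 0, 0, 0, -0.12, 0, 0, 0, 0, 0, -0.12, 0, 0, 0, 0, 0, -0.12]}}

```text
time_s: 19.65
ee_pos: [477.5, 238.1, 238.3]
ee_rot: [180.0, -0.0, 22.8]
force: [-0.0, 0.4, 1.4]
gripper_width: 70.3
gripper_force: 0.0
```

>>> {"name": "step_arm", "arguments": {"plan": [0, 0, 0, 0, 0, -0.12, 0, 0, 0, 0, 0, -0.12, 0, 0, 0, 0, 0, -0.12, 0, 0, 0, 0, 0, -0.12, 0, 0, 0, 0, 0, -0.12]}}

```text
time_s: 20.07
ee_pos: [477.5, 238.0, 238.0]
ee_rot: [-180.0, 0.0, 57.2]
force: [-0.6, -0.2, -0.3]
gripper_width: 70.1
gripper_force: 0.0
```

>>> {"name": "step_arm", "arguments": {"plan": [0, 0, 0, 0, 0, -0.12, 0, 0, 0, 0, 0, -0.12, 0, 0, 0, 0, 0, -0.12, 0, 0, 0, 0, 0, -0.12, 0, 0, 0, 0, 0, 0]}}

```text
time_s: 20.48
ee_pos: [477.5, 238.0, 238.0]
ee_rot: [-180.0, 0.0, 84.4]
force: [-0.2, 0.7, -0.6]
gripper_width: 69.9
gripper_force: 0.0
```

```bash
python3 - <<'E'
from h import *
go([503.4,164.3,114],85)
for n in("side","top","wrist"):
  f=viewer.grab_frame(n)
  for k,z in(("tin_1",6),("handle_bar",119),("caddy",0),("shaker_1",6)):
   for d in viewer.pinpoint(k,f)[:2]: print(n,k,round(d["score"],2),np.round(d["location"]),np.round(onz(f,d["location"],z)))
cv2.imwrite("pics/w6.png",f["img"][:,:,::-1])
E
```

```text
pos [477.5 238.  238. ] rot [-1.7999e+02  1.0000e-02  8.4440e+01] t 20.48 w 69.9 gf 0.0 F [-0.2  0.7 -0.6]
turn rad [-0.    0.   -0.01] shift cm [-7.12  3.22 12.4 ]
side tin_1 0.82 [287. 303.] [478. 235.   6.]
side tin_1 0.37 [297. 250.] [528. 102.   6.]
side handle_bar 0.66 [297. 250.] [493. 169. 119.]
side caddy 0.71 [292. 273.] [507. 161.   0.]
side caddy 0.5 [297. 245.] [538.  87.   0.]
side shaker_1 0.82 [264. 288.] [542. 230.   6.]
side shaker_1 0.75 [360. 274.] [370.  89.   6.]
top tin_1 0.79 [273. 244.] [530.  89.   6.]
top tin_1 0.44 [220. 264.] [467. 245.   6.]
top handle_bar 0.85 [247. 248.] [506. 158. 119.]
top handle_bar 0.3 [350. 223.] [ 579. -132.  119.]
top caddy 0.75 [247. 253.] [500. 165.   0.]
top shaker_1 0.59 [273. 296.] [372.  86.   6.]
top shaker_1 0.57 [269. 267.] [459. 100.   6.]
wrist tin_1 0.69 [276. 181.] [475. 238.   6.]
wrist handle_bar 0.68 [317. 282.] [504. 167. 119.]
wrist caddy 0.56 [307. 237.] [505. 165.   0.]
wrist shaker_1 0.83 [334. 179.] [541. 234.   6.]
wrist shaker_1 0.72 [207. 309.] [371.  83.   6.]
```

View pics/w6.png

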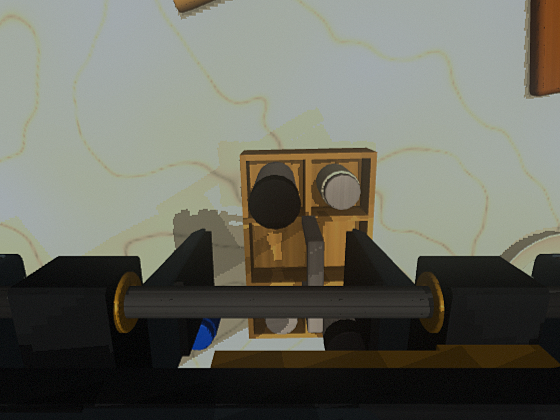

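The wrist view shows the tin in its cell (lid at 276,202), the shaker at (340,190) and the handle bar at (315,260). Next I'll centre over the bar and lower.

>>> {"name": "step_arm", "arguments": {"plan": [0, 0, 0, 0, 0, -0.01, -2, 0.9, 0, 0, 0, 0, -2, 0.9, 0, 0, 0, 0, -2, 0.9, 0, 0, 0, 0, -1.1, 0.5, 0, 0, 0, 0]}}

```text
time_s: 21.65
ee_pos: [503.7, 162.9, 238.1]
ee_rot: [180.0, 0.0, 84.9]
force: [0.3, 0.2, -0.0]
gripper_width: 70.0
gripper_force: 0.0
```

>>> {"name": "step_arm", "arguments": {"plan": [0, 0, 0, 0, 0, 0, 0, 0, 2, 0, 0, 0, 0, 0, 2, 0, 0, 0, 0, 0, 2, 0, 0, 0, 0, 0, 0, 0, 0, 0]}}

```text
time_s: 22.07
ee_pos: [500.5, 164.6, 174.5]
ee_rot: [-179.6, 0.1, 84.9]
force: [-0.9, -0.7, 0.4]
gripper_width: 70.2
gripper_force: 0.0
```

```bash
python3 - <<'E'
from h import *
go([503.4,164.6,114],85)
f=viewer.grab_frame("wrist")
cv2.imwrite("pics/w7.png",f["img"][:,:,::-1])
E
```

```text
pos [500.5 164.6 174.5] rot [-1.7957e+02  1.4000e-01  8.4920e+01] t 22.07 w 70.2 gf 0.0 F [-0.9 -0.7  0.4]
turn rad [-0.008  0.002 -0.001] shift cm [0.02 0.29 6.05]
```

View pics/w7.png

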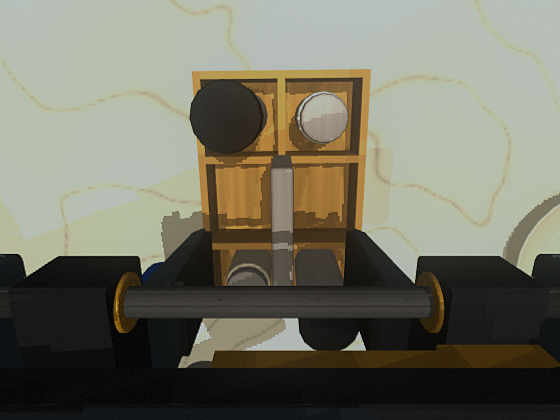

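The bar (column 283) runs down the jaw centre (column 280), and the tins and shakers are standing. Next I'll lower and close.

>>> {"name": "step_arm", "arguments": {"plan": [0, 0, 2, 0, 0, 0, 0, 0, 2, 0, 0, 0, 0, 0, 1.6, 0, 0, 0, 0, 0, 0.6, 0, 0, 0, 0, 0, 0, 0, 0, 0]}}

```text
time_s: 22.53
ee_pos: [503.0, 165.0, 115.9]
ee_rot: [-179.9, 0.0, 84.9]
force: [-0.2, 0.7, 0.3]
gripper_width: 69.9
gripper_force: 0.0
```

>>> {"name": "step_arm", "arguments": {"plan": [0, 0, 0, 0, 0, 0, 0, 0, 0, 0, 0, 0]}}

```text
time_s: 22.7
ee_pos: [504.3, 165.1, 117.6]
ee_rot: [179.8, -0.1, 84.9]
force: [-0.0, -0.2, 0.1]
gripper_width: 70.0
gripper_force: 0.0
```

>>> {"name": "step_arm", "arguments": {"plan": [0, 0, 0, 0, 0, 0, 0, 0, 0, 0, 0, 0], "hand": 2.8, "newtons": 8}}

```text
time_s: 22.87
ee_pos: [503.8, 164.7, 117.1]
ee_rot: [179.9, -0.0, 84.9]
force: [0.2, -0.3, -0.1]
gripper_width: 59.3
gripper_force: 0.0
```

>>> {"name": "step_arm", "arguments": {"plan": [0, 0, 0, 0, 0, 0, 0, 0, 0, 0, 0, 0, 0, 0, 0, 0, 0, 0, 0, 0, 0, 0, 0, 0, 0, 0, 0, 0, 0, 0]}}

```text
time_s: 23.28
ee_pos: [503.2, 164.5, 116.1]
ee_rot: [-180.0, 0.0, 84.9]
force: [0.3, -0.8, 0.2]
gripper_width: 28.8
gripper_force: 0.0
```

>>> {"name": "step_arm", "arguments": {"plan": [0, 0, 0, 0, 0, 0, 0, 0, 0, 0, 0, 0, 0, 0, 0, 0, 0, 0, 0, 0, 0, 0, 0, 0, 0, 0, 0, 0, 0, 0], "hand": 0.5, "newtons": 10}}

```text
time_s: 23.7
ee_pos: [502.4, 164.5, 116.0]
ee_rot: [-179.9, 0.0, 84.9]
force: [-2.7, 0.3, 1.9]
gripper_width: 14.1
gripper_force: 10.0
```

>>> {"name": "step_arm", "arguments": {"plan": [0, 0, 0, 0, 0, 0, 0, 0, 0, 0, 0, 0, 0, 0, 0, 0, 0, 0, 0, 0, 0, 0, 0, 0], "newtons": 45}}

```text
time_s: 24.03
ee_pos: [502.4, 164.5, 116.0]
ee_rot: [-179.9, 0.0, 84.9]
force: [-4.7, 1.9, 2.0]
gripper_width: 13.8
gripper_force: 45.0
```

>>> {"name": "step_arm", "arguments": {"plan": [0, 0, -0.2, 0, 0, 0, 0, 0, -0.4, 0, 0, 0, 0, 0, -0.6, 0, 0, 0, 0, 0, -0.8, 0, 0, 0, 0, 0, -0.8, 0, 0, 0]}}

```text
time_s: 24.45
ee_pos: [503.4, 164.4, 144.5]
ee_rot: [180.0, 0.0, 84.9]
force: [-0.8, 0.3, -7.7]
gripper_width: 13.6
gripper_force: 45.0
```

>>> {"name": "step_arm", "arguments": {"plan": [0, 0, -0.8, 0, 0, 0, 0, 0, -0.8, 0, 0, 0, 0, 0, -0.8, 0, 0, 0, 0, 0, -0.8, 0, 0, 0, 0, 0, -0.8, 0, 0, 0]}}

```text
time_s: 24.87
ee_pos: [503.2, 164.5, 185.1]
ee_rot: [180.0, -0.0, 84.9]
force: [-0.5, 0.5, -8.5]
gripper_width: 13.6
gripper_force: 45.0
```

>>> {"name": "step_arm", "arguments": {"plan": [0, 0, -0.8, 0, 0, 0, 0, 0, -0.8, 0, 0, 0, 0, 0, -0.8, 0, 0, 0, 0, 0, -0.6, 0, 0, 0, 0, 0, -0.3, 0, 0, 0]}}

```text
time_s: 25.28
ee_pos: [503.7, 164.7, 218.3]
ee_rot: [179.9, -0.0, 84.9]
force: [0.7, -0.0, -8.1]
gripper_width: 13.6
gripper_force: 45.0
```

>>> {"name": "step_arm", "arguments": {"plan": [0, 0, 0, 0, 0, 0, 0, 0, 0, 0, 0, 0, 0, 0, 0, 0, 0, 0, 0, 0, 0, 0, 0, 0, 0, 0, 0, 0, 0, 0]}}

```text
time_s: 25.7
ee_pos: [503.0, 164.5, 216.6]
ee_rot: [-179.9, 0.0, 84.9]
force: [-0.1, -0.9, -8.9]
gripper_width: 13.5
gripper_force: 45.0
```

```bash
python3 - <<'E'
from h import *
go([503,164,216],85)
f=viewer.grab_frame("wrist"); g=viewer.grab_frame("side")
b=cv2.resize(g["img"][130:350,200:420],(420,420),interpolation=cv2.INTER_CUBIC)
a=f["img"][:,90:470]
cv2.imwrite("pics/w8.png",np.hstack([a,b])[:,:,::-1])
E
```

```text
pos [503.  164.5 216.6] rot [-1.7995e+02  3.0000e-02  8.4900e+01] t 25.7 w 13.5 gf 45.0 F [-0.1 -0.9 -8.9]
turn rad [-0.001  0.    -0.002] shift cm [-0.05  0.01  0.06]
```

View pics/w8.png

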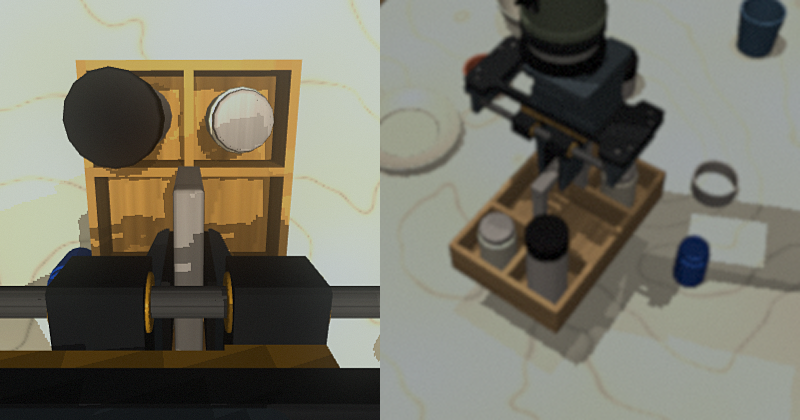

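The caddy is held level about 10 cm up. The tin (115,115) and shakers are standing, and nothing is touching the caddy. I'll hold briefly and hand in.

>>> {"name": "step_arm", "arguments": {"plan": [0, 0, 0, 0, 0, 0, 0, 0, 0, 0, 0, 0, 0, 0, 0, 0, 0, 0, 0, 0, 0, 0, 0, 0, 0, 0, 0, 0, 0, 0]}}

```text
time_s: 26.22
ee_pos: [503.2, 164.5, 217.1]
ee_rot: [180.0, 0.0, 84.9]
force: [-0.0, 0.4, -7.6]
gripper_width: 13.7
gripper_force: 45.0
```

```bash
python3 -c "
from h import *
go([503,164,216],85); print(env.job_done())"
```

```text
pos [503.2 164.5 217.1] rot [180.    0.   84.9] t 26.22 w 13.7 gf 45.0 F [-0.   0.4 -7.6]
turn rad [ 0.     0.    -0.002] shift cm [-0.06 -0.02  0.11]
the job is handed in; nothing more can be done
None
```

I placed one tall tin in each empty cell and lifted the caddy by its handle to about 10 cm, then handed the job in while holding it level and steady at 26 s; no verdict came back.

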